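Work the poster carton past the stake onto the dispatch trolley

TASK

Push the long poster carton from the packing bench onto the deck of the yellow trolley: angle one end in behind the upright yellow stake at the deck's front edge, then swing the other end in, until the carton lies flush along the whole of the divider rail in the near bay. Its end flaps are not taped yet, so only slide it with the fingertips or the outside of the fingers; never lift or tip it. Leave the tape dispenser, the handset and the tape roll where they are.

Things in the scene. Friction and masses are not known exactly. Their poses are not given: they have to be found in the camera images.
- carton: The long brown cardboard poster carton, 60 x 380 x 55 mm (its own x, y, z), about 0.45 kg (0.3 to 0.65), lying on the bench in front of the trolley. Origin: centre of its underside; its y axis is the long axis, z up. It slides on bench and deck with friction about 0.5 to 0.7.
- carton_end_a (a point): Centre of the carton's end face at its own +y (190 mm from the middle, 27.5 mm above the underside).
- carton_end_b (a point): Centre of the carton's end face at its own -y (190 mm from the middle, 27.5 mm above the underside).
- trolley: Trolley docked at the bench's far edge, fixed: yellow frame, black deck 420 (x) x 720 mm (y), its top 2 mm below the bench top, gap 10 to 20 mm. Origin: middle of the deck's near edge, on the deck's top; x away from the robot, y left, z up. The near bay is open in front but for the stake. At the right-hand end a push handle leans out from y = -350 mm to y = -460 mm, 155 mm above the deck.
- rail_face (a point): Foot of the near face of the aluminium divider rail, at its middle: the back of the near bay, 142 mm in from the deck's near edge. The rail is 450 mm long (along the trolley's y), 50 mm tall, 12 mm thick; cartons already loaded lie behind it, 55 mm high.
- partition_left (a point): Near end of the inner face of the grey partition closing the bay on the left, at deck level, 225 mm left of the trolley's middle. Partitions are 60 mm tall, 12 mm thick and run from the deck's near edge across the deck (trolley's x).
- partition_right (a point): The same for the right-hand partition, 225 mm right of the trolley's middle. The bay is 450 mm wide between the partitions.
- stake: Upright yellow round post, black cap, 29 mm diameter, 86 mm tall, fixed in one of two sockets 22 mm in from the deck's near edge, 140 mm left or right of the middle (differs from run to run). Origin: centre of its foot; axes as the trolley's. From it to the far partition 350 mm are clear, less than the carton's length. The other socket has a flush plug that does not obstruct.
- tape_dispenser: Blue desk tape dispenser on the bench, 150 x 70 x 86 mm, 0.7 kg; stands beside the work on the left or on the right. Origin: centre of its underside.
- handset: Grey cordless handset lying on the bench, 150 x 50 x 25 mm, 0.16 kg; beside the work on the side opposite the dispenser. Origin: centre of its underside.
- tape_roll: Roll of brown packing tape lying flat on the deck just outside the left-hand partition, 96 mm diameter, 48 mm tall, 0.25 kg. Origin: centre of its underside.

How it is judged:
By the outcome, as a careful person would: the job done as asked, in the order asked, and still so for the second after the job is handed in, with the robot touching nothing.
It also fails if it takes over 72 s, if anything falls off the work surface, if the arm or the gripper's body presses on something with over 40 N, if the wrist force passes 120 N, or if a joint passes its speed limit or range.

ROBOT

A 7-joint arm with a two-finger parallel gripper is mounted at the origin on the work surface. World frame = base frame: x ahead of the robot, y to its left, z up, the work surface at z = 0. Lengths are in mm, angles in rad, forces in N, time in s.
With the tool pointing down it reaches from about 425 to 875 mm from the base axis. Payload 4.7 kg.
Tool frame: the origin (TCP) lies between the finger pads; the fingertips stand 19 mm ahead of it and the grasp point (between the pads) is the TCP; z points along the fingers, y is the line along which they close (so a half turn about z gives the same grasp; the last joint's range is limited). The gripper opens to 87 mm and grips with 3 to 60 N. Pads are 19 mm wide; open, the fingers measure 117 mm over their backs; the gripper's body (75 mm by 190 mm) begins 51 mm behind the grasp point.
Start: joints at [-1.167, 0.321, -0.07, 1.45, 0.023, 1.371, -0.057], TCP at [247.029, 601.249, 241.587] pointing down, gripper open.
Joint ranges: [-2.86, 2.86], [-0.3, 2.09], [-1.38, 1.24], [0.06, 2.45], [-1.56, 4.7], [0.09, 2.05], [-2.69, 2.69]. Speed limits (rad/s): [2.57, 2.57, 3.14, 3.14, 3.14, 3.14, 3.14].

INTERFACE

Orientations are given as a rotation vector (axis times angle).
In Python, from station import manip, eyes, ticket gives the robot as it stands.
- The arm moves only by the tool play_rows, never from a script. Its argument "plan" is a list of rows, each a list of 7 numbers: the turn, a rotation vector about the world's x, y, z in degrees, then the shift along the world's x, y, z in cm, then the opening, from 0 (shut) to 1 (fully open). A call has 1 to 12 rows; each row is the pose to reach, as a shift and turn from the pose commanded when the call began; what a row does not reach only later rows make up. A row lasts 1/12 s, in which the tool goes at most 41.7 mm and 7.16 degrees, less where a joint would pass 70% of its speed; a pose out of reach is approached as far as the arm can. A call with a gripper value outside its range is refused whole. The fingers move at their own pace and stop on an object; the grip force is fixed at half the most. Time passes only in rows, so rows that repeat a pose let the fingers close. It gives the time, the measured TCP pose, the force and the opening at its end, in the units of the state.
- manip.sense(): the state, without advancing time (a new reading comes with each control period).
- eyes.snapshot(name): name is "side" or "top"; returns a dict with "image" (480x640x3 uint8, red, green, blue), "depth" (480x640 float32, mm along the optical axis (not along the pixel's ray), 0 where there is no reading), "intrinsics" (3x3 intrinsics, pixels), "k1" (the pictures are not rectified: a ray, as slopes to the right and down, at radius r is drawn at 1 + k1 r^2 times it, then the intrinsics apply), "origin" and "rotation" of the camera in the world. Camera axes: x right, y down, z forward; pixel columns grow to the right and rows downward; lengths in mm; the calibration is good to about 2 mm. A picture is of the moment at which its call begins.
- ticket.hand_in(): hands the job in, once; it reports no verdict.
The state is a dict: "t": time; "joint_positions": joint angles; "qvel": joint speeds; "joint_efforts": joint torques, N m; "ee_pos": TCP position; "orientation": TCP orientation; "ft_force": force on the tool from outside, world axes, zero at the start; "moment": the same for the moment, N m; "grip_width": finger opening in mm.
Only numpy, scipy, OpenCV 4.12 (cv2) and the standard library are available. Lean on these libraries where they do the work, as an engineer would, in place of code of your own. Each camera call takes 0.05 s, during which the arm holds its last target. There are 200 camera calls.

## Working session

There is one attempt and no reset: what is moved stays moved. The work goes in short steps, Python scripts to look and compute and a tool call to move; the robot and the scene stay as the last step left them, time stands still between calls to the robot, and variables do not carry over. Pictures are saved under pics/ and viewed, on a budget of 10 in all, crops included, one or two more only if the job needs it, and the job is handed in when it is done.

Besides the shell and the picture viewer there is one more tool, called after "Request:" in YAML: its name, and indented under it one key for each argument. play_rows: Moves the arm, as the interface text tells. Its arguments: {"type":"object","properties":{"plan":{"type":"array","items":{"type":"array","items":{"type":"number"}}}},"required":["plan"]}

```bash
mkdir -p pics; ls; cat > h.py <<'E'
import numpy as np, cv2
from station import manip, eyes, ticket
def snap(n,f=None):
    s=eyes.snapshot(n)
    if f: cv2.imwrite('pics/'+f,s['image'][:,:,::-1])
    return s
def rays(s,uv):
    uv=np.asarray(uv,float).reshape(-1,1,2)
    k=float(s['k1']); p=cv2.undistortPoints(uv,np.array(s['intrinsics'],float),np.array([k,0,0,0.]))[:,0]
    return np.c_[p,np.ones(len(p))]@np.array(s['rotation']).T
def onz(s,uv,z):
    d=rays(s,uv); o=np.array(s['origin']); return o+d*((z-o[2])/d[:,2])[:,None]
def cloud(s):
    h,w=s['depth'].shape; v,u=np.mgrid[:h,:w]
    d=rays(s,np.c_[u.ravel(),v.ravel()]); return (np.array(s['origin'])+d*s['depth'].reshape(-1,1)).reshape(h,w,3)
E
python3 - <<'E'
from h import *
for n in('top','side'):
    s=snap(n,n+'0.png'); print(n,s['origin'],s['k1'],np.round(s['rotation'],3).tolist())
print(manip.sense())
E
```

```text
pics
top [ 264.15168774  -11.10440236 1256.227674  ] -0.11015529758527533 [-2.137, 2.125, -0.192]
side [ 353.04893008 -770.72805864  845.82770473] -0.0044482762336397865 [-2.37, 0.187, -0.077]
{'t': 0.1, 'joint_positions': array([-1.16689445,  0.32174907, -0.07009292,  1.45154157,  0.02258155,
        1.37078995, -0.05690982]), 'qvel': array([-7.49145957e-04, -1.53768834e-03,  1.07456529e-05, -7.57580163e-04,
        2.26283731e-04,  1.10159538e-03, -1.00888079e-03]), 'joint_efforts': array([-5.05755088e-04, -4.92572629e+01, -4.06131791e-01, -3.13395309e+01,
       -6.42095553e-02,  3.95061972e-02,  6.57460782e-05]), 'ee_pos': array([246.86270978, 600.80516649, 240.57651958]), 'orientation': array([-6.08346119e-01, -3.08186396e+00,  2.64075865e-03]), 'ft_force': array([-0.2174763 ,  0.5335275 ,  0.39854585]), 'moment': array([-0.01550916, -0.02610514, -0.07148634]), 'grip_width': 87.01992596420297}
```

View pics/top0.png

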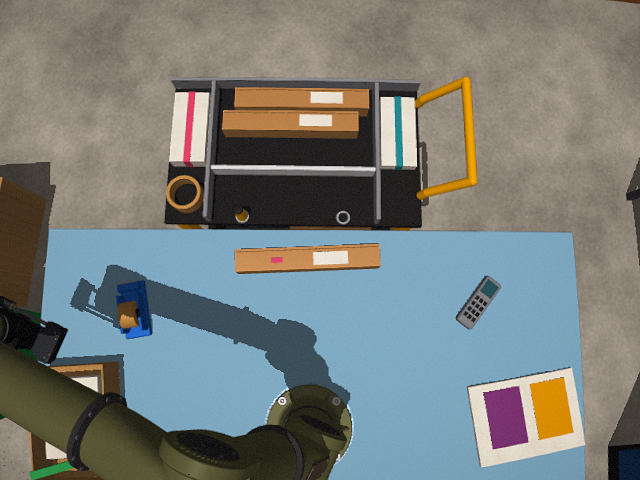

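View pics/side0.png

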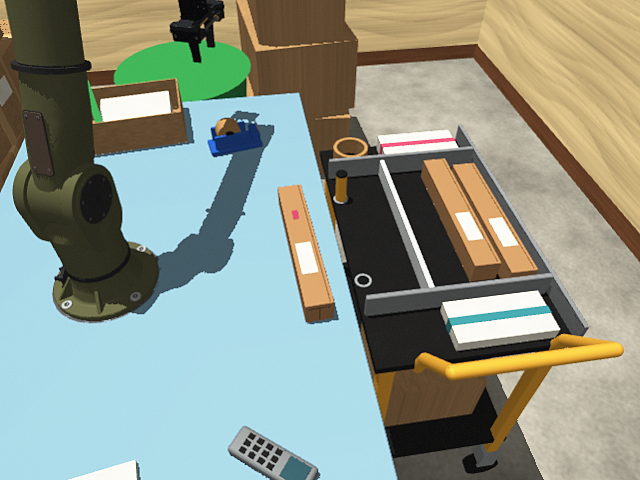

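The top view shows the stake at (242,213) on the left. The carton spans (235..380, 245..272), the rail runs along row ~170, the dispenser is at (133,308) and the handset at (478,302). Next I'll measure these.

```bash
sed -i "s/np.array(s\['rotation'\])/cv2.Rodrigues(np.array(s['rotation'],float))[0]/" h.py
cat >> h.py <<'E'
def carton(s,yr=None):
    """top-face fit from the top camera: pixels of cardboard with height 40..70"""
    c=cloud(s); hsv=cv2.cvtColor(s['image'],cv2.COLOR_RGB2HSV)
    m=(c[:,:,2]>45)&(c[:,:,2]<64)&(c[:,:,0]>330)&(c[:,:,0]<CX)&(abs(c[:,:,1])<330)&(s['depth']>0)
    br=(hsv[:,:,0]>5)&(hsv[:,:,0]<22)&(hsv[:,:,1]>80)
    m=cv2.morphologyEx((m&br).astype(np.uint8),cv2.MORPH_CLOSE,np.ones((9,25)))
    n,l,st,_=cv2.connectedComponentsWithStats(m); i=1+np.argmax(st[1:,4])
    v,u=np.nonzero(l==i); P=onz(s,np.c_[u,v],55)[:,:2]
    r=cv2.minAreaRect(P.astype(np.float32)); return P,r,st[i]
CX=760
E
python3 - <<'E'
from h import *
s=snap('top'); c=cloud(s)
P,r,st=carton(s); print('carton',r,st, np.round(cv2.boxPoints(r)).tolist())
for nm,uv in dict(bench=(300,300),deck=(300,205),rail=(295,170),railL=(215,168),railR=(373,172),pL=(208,200),pR=(377,205),stake=(242,211),roll=(170,185),bagR=(398,130),disp=(133,300),hs=(478,302),plug=(343,217)).items():
    print(nm,c[uv[1],uv[0]].round(),s['image'][uv[1],uv[0]])
print('deck plane col 300:',[(v,c[v,300].round().tolist()) for v in range(160,236,3)])
E
```

```text
carton ((437.88189697265625, 6.0100860595703125), (60.70814895629883, 377.6758117675781), 2.661947250366211) [ 235  244  146   28 2907] [[399.0, 193.0], [416.0, -184.0], [477.0, -181.0], [459.0, 196.0]]
bench [331.  25.   1.] [131 172 198]
deck [595.  28.  -5.] [40 38 36]
rail [682.  42.  38.] [109 107 109]
railL [683. 259.  51.] [213 208 209]
railR [ 679. -173.   35.] [113 112 112]
pL [596. 276.  41.] [51 51 46]
pR [ 580. -179.   55.] [137 136 139]
stake [556. 177.  77.] [53 36  0]
roll [637. 383.  46.] [195 141  74]
bagR [ 808. -248.   27.] [ 35 136 145]
disp [325. 475.  17.] [20 42 83]
hs [ 324. -450.   27.] [130 129 131]
plug [560. -91.  -0.] [41 34 37]
deck plane col 300: [(160, [725.0, 29.0, 2.0]), (163, [717.0, 29.0, -1.0]), (166, [691.0, 28.0, 47.0]), (169, [680.0, 28.0, 53.0]), (172, [680.0, 28.0, 27.0]), (175, [681.0, 29.0, -1.0]), (178, [672.0, 29.0, 0.0]), (181, [661.0, 29.0, 5.0]), (184, [653.0, 29.0, 3.0]), (187, [646.0, 29.0, -1.0]), (190, [637.0, 29.0, -2.0]), (193, [628.0, 28.0, 0.0]), (196, [621.0, 28.0, -6.0]), (199, [612.0, 28.0, -5.0]), (202, [602.0, 28.0, 1.0]), (205, [595.0, 28.0, -5.0]), (208, [585.0, 28.0, -0.0]), (211, [576.0, 28.0, 2.0]), (214, [567.0, 28.0, 2.0]), (217, [559.0, 28.0, -1.0]), (220, [552.0, 28.0, -4.0]), (223, [542.0, 27.0, -1.0]), (226, [619.0, 39.0, -397.0]), (229, [619.0, 41.0, -453.0]), (232, [516.0, 27.0, 4.0]), (235, [508.0, 27.0, -1.0])]
```

```bash
python3 - <<'E'
from h import *
for n in ('top','side'):
    s=snap(n); c=cloud(s); im=s['image']; hsv=cv2.cvtColor(im,cv2.COLOR_RGB2HSV)
    box=lambda x0,x1,y0,y1,z0,z1:(c[:,:,0]>x0)&(c[:,:,0]<x1)&(c[:,:,1]>y0)&(c[:,:,1]<y1)&(c[:,:,2]>z0)&(c[:,:,2]<z1)
    m=box(530,600,130,240,25,100); p=c[m]; print(n,'stake',len(p),np.median(p,0).round(1),p.min(0).round(),p.max(0).round())
    m=box(530,600,130,240,72,100); p=c[m]; print(' cap',len(p),p.mean(0).round(1),p.max(0)[2])
    # rail top: bright pixels 
    m=box(660,715,-160,250,40,60)&(hsv[:,:,2]>150); p=c[m]
    if len(p)>20:
        A=np.c_[p[:,1],np.ones(len(p))]; k=np.linalg.lstsq(A,p[:,0],rcond=None)[0]; q=p[:,0]-A@k
        print(' rail slope/x0',k.round(4),np.percentile(q,[2,50,98]).round(1),'y',p[:,1].min(),p[:,1].max(),'z',np.median(p[:,2]))
    for nm,y0,y1 in(('L',240,330),('R',-230,-150)):
        m=box(560,670,y0,y1,48,70); p=c[m]
        if len(p): print(' part',nm,len(p),np.percentile(p[:,1],[2,50,98]).round(1),p.min(0).round(),'slope',np.polyfit(p[:,0],p[:,1],1).round(3))
    m=box(535,590,-120,-60,-12,12)&(hsv[:,:,2]>110); p=c[m]; print(' plug',len(p),p.mean(0).round(1),p.min(0).round(),p.max(0).round())
    m=box(525,560,-100,150,-15,12)&(hsv[:,:,2]<90); p=c[m]; print(' edge',len(p),np.percentile(p[:,0],[1,3,10]).round(1))
E
```

```text
top stake 153 [557.2 186.3  82.6] [548. 175.  26.] [575. 202.  90.]
 cap 101 [560.9 188.5  83.8] 89.6837846890478
 rail slope/x0 [8.000000e-03 6.856289e+02] [-5.2 -0.3  6.4] y -159.78346295433087 249.30413427734044 z 48.162086772959924
 part L 225 [272.3 279.3 325.1] [560. 271.  48.] slope [-2.80000e-02  3.01678e+02]
 part R 189 [-187.4 -181.4 -176.2] [ 560. -188.   49.] slope [ 6.00000e-03 -1.84825e+02]
 plug 66 [559.2 -90.7  -0. ] [ 543. -108.   -6.] [578. -72.   5.]
 edge 738 [536.9 538.2 539.2]
side stake 264 [558.3 182.   63.5] [546. 175.  25.] [574. 206.  89.]
 cap 105 [559.3 187.   82.4] 89.02347209183142
 rail slope/x0 [7.500000e-03 6.841217e+02] [-5.7  0.   6.3] y -159.79162272273174 248.518497547763 z 49.262369153592886
 part L 257 [273.5 278.5 321.6] [561. 271.  48.] slope [-2.10000e-02  2.94869e+02]
 part R 395 [-187.  -183.3 -174.5] [ 560. -188.   48.] slope [-9.00000e-03 -1.77061e+02]
 plug 103 [559.4 -89.8   0.6] [ 540. -109.   -3.] [578. -69.   5.]
 edge 771 [536.2 536.5 537.5]
```

Request:
play_rows:
  plan:
    - [0,0,5,2,-4,0,0]
    - [0,0,10,4,-8,0,0]
    - [0,0,15,6,-12,0,0]
    - [0,0,20,7,-16,0,0]
    - [0,0,22,8,-20,0,0]
    - [0,0,22,9,-24,0,0]
    - [0,0,22,10,-28,-3,0]
    - [0,0,22,11,-32,-5,0]
    - [0,0,22,11.5,-36,-7,0]
    - [0,0,22,12,-40,-9,0]
    - [0,0,22,12,-41,-10,0]
    - [0,0,22,12,-41.5,-10,0]

```text
t: 1.25
ee_pos: [365.0, 179.0, 137.6]
orientation: [-0.02, -3.135, 0.009]
ft_force: [-1.4, -0.2, 0.3]
grip_width: 15.2
```

Request:
play_rows:
  plan:
    - [0,0,0,1.0,0,-3,0]
    - [0,0,0,1.2,0,-6,0]
    - [0,0,0,1.2,0,-8,0]
    - [0,0,0,1.2,0,-9.3,0]
    - [0,0,0,1.2,0,-9.3,0]

```text
t: 1.67
ee_pos: [377.0, 185.3, 46.1]
orientation: [-0.009, -3.137, 0.005]
ft_force: [-0.5, 0.4, 0.7]
grip_width: 0.8
```

Request:
play_rows:
  plan:
    - [0,0,0,0.8,0,0,0]
    - [0,0,0,1.6,0,0,0]
    - [0,0,-2,2.5,0,0,0]
    - [0,0,-4,3.5,0,0,0]
    - [0,0,-6,4.5,0,0,0]
    - [0,0,-8,5.5,0,0,0]
    - [0,0,-10,6.5,0,0,0]
    - [0,0,-12,7.5,0,0,0]
    - [0,0,-14,8.5,0,0,0]
    - [0,0,-15,9.5,0,0,0]
    - [0,0,-15,10.3,0,0,0]
    - [0,0,-15,10.3,0,0,0]

```text
t: 2.67
ee_pos: [484.2, 185.8, 48.6]
orientation: [0.421, 3.111, -0.0]
ft_force: [0.0, 0.3, 0.2]
grip_width: 0.2
```

Request:
play_rows:
  plan:
    - [0,0,0,-2,0,0,0]
    - [0,0,0,-2,0,4,0]
    - [0,0,0,-2,0,8,0]
    - [0,0,0,-2,-4,10,0]
    - [0,0,0,-2,-8,10,0]
    - [0,0,0,-2,-12,10,0]
    - [0,0,0,-2,-16,10,0]
    - [0,0,0,-2,-20,10,0]

```text
t: 3.33
ee_pos: [462.0, -15.6, 149.1]
orientation: [0.418, 3.112, 0.001]
ft_force: [0.3, -0.2, -0.2]
grip_width: 0.4
```

```bash
cat >> h.py <<'E'
def rep(f=None,cx=760):
    global CX; CX=cx
    s=snap('top',f); P,r,st=carton(s); b=cv2.boxPoints(r)
    e=[(b[i]+b[(i+1)%4])/2 for i in range(4)]; L=[np.linalg.norm(b[i]-b[(i+1)%4]) for i in range(4)]
    i=int(np.argmin(L)); A,B=e[i],e[(i+2)%4]
    if A[1]<B[1]:A,B=B,A
    d=A-B; print('c',np.round(r[0],1),'size',np.round(r[1]),'yaw',round(float(np.degrees(np.arctan2(-d[0],d[1]))),1),'A',A.round(),'B',B.round(),'box',b.round().tolist(),manip.sense()['ee_pos'].round(),'t',manip.sense()['t'])
E
python3 -c "from h import *; rep('t1.png')"
```

```text
c [510.2 118.5] size [173.  68.] yaw -18.2 A [537. 200.] B [483.  36.] box [[451.0, 47.0], [515.0, 26.0], [569.0, 190.0], [505.0, 211.0]] [462. -25. 149.] t 3.3833
```

View pics/t1.png

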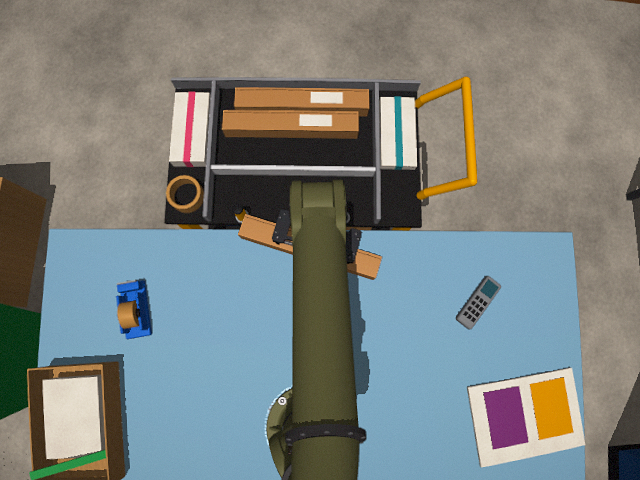

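The carton is now yawed about −18°. The arm covers its middle, and its left end sits just in front of the stake. I'll move the arm to the left end and re-measure.

Request:
play_rows:
  plan:
    - [0,0,0,0,4,3,0]
    - [0,0,0,0,8,3,0]
    - [0,0,0,2,12,3,0]
    - [0,0,0,4,16,3,0]
    - [0,0,0,5,20,2,0]
    - [0,0,0,6,24,0,0]
    - [0,0,0,7,26,0,0]
    - [0,0,0,7,26,0,0]

```text
t: 4.05
ee_pos: [530.9, 255.1, 145.8]
orientation: [-0.404, -3.113, -0.003]
ft_force: [-1.1, 0.6, 0.7]
grip_width: 0.6
```

```bash
python3 -c "
from h import *; rep('t2.png',560)
s=snap('side','s2.png'); c=cloud(s)
m=(c[:,:,2]>48)&(c[:,:,2]<62)&(c[:,:,0]>400)&(c[:,:,0]<600)&(abs(c[:,:,1])<172); p=c[m][:,:2]; print(cv2.minAreaRect(p.astype(np.float32)),len(p))"
```

```text
c [472.2   8.8] size [395.  65.] yaw -18.1 A [534. 196.] B [ 411. -179.] box [[380.0, -169.0], [442.0, -189.0], [565.0, 186.0], [503.0, 206.0]] [531. 251. 147.] t 4.1
((468.8846740722656, 2.483856201171875), (372.4642028808594, 60.67154312133789), 72.77958679199219) 3062
```

View pics/s2.png

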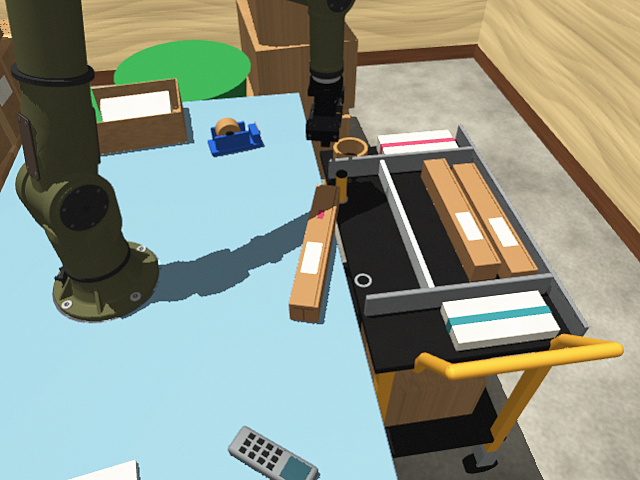

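The side view shows the carton's far-left corner (330,190) just touching the stake (342,185). I'll slide the carton back along its axis from its left end so it clears the stake.

Request:
play_rows:
  plan:
    - [0,0,0,-0.4,-2.4,-3,0]
    - [0,0,0,-0.4,-2.4,-6,0]
    - [0,0,0,-0.4,-2.4,-9,0]
    - [0,0,0,-0.4,-2.4,-10.3,0]
    - [0,0,0,-0.4,-2.4,-10.3,0]
    - [0,0,0,-0.9,-3.6,-10.3,0]
    - [0,0,0,-1.2,-4.6,-10.3,0]
    - [0,0,0,-1.5,-5.6,-10.3,0]
    - [0,0,0,-1.8,-6.6,-10.3,0]
    - [0,0,0,-2.1,-7.6,-10.3,0]
    - [0,0,0,-2.4,-8.6,-10.3,0]
    - [0,0,0,-2.6,-9.5,-10.3,0]

```text
t: 5.15
ee_pos: [507.3, 152.1, 47.5]
orientation: [0.418, 3.11, 0.006]
ft_force: [2.5, 6.4, 4.9]
grip_width: 0.6
```

Request:
play_rows:
  plan:
    - [0,0,0,0,0,0,0]
    - [0,0,0,0.5,2,0,0]
    - [0,0,0,0.5,2.5,4,0]
    - [0,0,0,0,4,8,0]
    - [0,0,0,-2,8,10,0]
    - [0,0,0,-4,10,10,0]

```text
t: 5.65
ee_pos: [469.3, 251.7, 150.1]
orientation: [0.425, 3.106, 0.007]
ft_force: [1.0, 1.1, 0.6]
grip_width: 0.3
```

```bash
cat >> h.py <<'E'
def rep2(xm=700,ym=250):
    s=snap('side'); c=cloud(s); hsv=cv2.cvtColor(s['image'],cv2.COLOR_RGB2HSV)
    m=(c[:,:,2]>48)&(c[:,:,2]<61)&(c[:,:,0]>380)&(c[:,:,0]<xm)&(abs(c[:,:,1])<ym)&(hsv[:,:,2]>60)
    m=cv2.morphologyEx(m.astype(np.uint8),cv2.MORPH_OPEN,np.ones((5,5)));
    n,l,st,_=cv2.connectedComponentsWithStats(m); i=1+np.argmax(st[1:,4])
    p=c[l==i][:,:2]; print('side',cv2.minAreaRect(p.astype(np.float32)))
E
python3 -c "from h import *; rep('t3.png',560);rep2()"
```

```text
c [460.9 -44. ] size [382.  62.] yaw -16.4 A [515. 139.] B [ 407. -227.] box [[377.0, -219.0], [437.0, -236.0], [544.0, 131.0], [485.0, 148.0]] [462. 259. 148.] t 5.7
side ((459.24591064453125, -44.01029968261719), (382.9483642578125, 60.48128128051758), 73.76107788085938)
```

Request:
play_rows:
  plan:
    - [0,0,0,-1,-4,0,0]
    - [0,0,0,-2,-8,0,0]
    - [0,0,0,-3,-12,0,0]
    - [0,0,0,-4,-16,0,0]
    - [0,0,0,-4.5,-20,0,0]
    - [0,0,0,-5,-24,0,0]
    - [0,0,0,-5.2,-26.8,0,0]
    - [0,0,0,-5.2,-26.8,0,0]
    - [0,0,0,-5.2,-26.8,-4,0]
    - [0,0,0,-5.2,-26.8,-7,0]

```text
t: 6.58
ee_pos: [414.1, -17.9, 75.0]
orientation: [0.422, 3.111, 0.002]
ft_force: [-0.3, 1.4, -0.4]
grip_width: 0.6
```

Request:
play_rows:
  plan:
    - [0,0,0,0,0,-2,0]
    - [0,0,0,0,0,-3.3,0]
    - [0,0,0,0,0,-3.3,0]

```text
t: 6.83
ee_pos: [410.5, -17.7, 39.5]
orientation: [-0.419, -3.106, 0.005]
ft_force: [0.5, 0.2, -0.0]
grip_width: 0.5
```

Request:
play_rows:
  plan:
    - [0,0,0,0.8,0,0.3,0]
    - [0,0,0,1.6,0,0.3,0]
    - [0,0,0,2.5,0,0.3,0]
    - [0,0,-1,3.4,0,0.3,0]
    - [0,0,-2,4.3,0,0.3,0]
    - [0,0,-3,5.2,0,0.3,0]
    - [0,0,-4,6.1,0,0.3,0]
    - [0,0,-5,7.0,0,0.3,0]
    - [0,0,-5,7.8,0,0.3,0]
    - [0,0,-5,8.4,0,0.3,0]
    - [0,0,-5,8.9,0,0.3,0]
    - [0,0,-5,8.9,0,0.3,0]

```text
t: 7.83
ee_pos: [504.9, -16.8, 45.8]
orientation: [0.554, 3.09, -0.0]
ft_force: [0.5, 0.0, 0.0]
grip_width: 0.4
```

Request:
play_rows:
  plan:
    - [0,0,0,-1.5,0,0,0]
    - [0,0,0,-2.5,0,4,0]
    - [0,0,0,-3,0,8,0]
    - [0,0,0,-3,-4,11,0]
    - [0,0,0,-3,-8,11,0]
    - [0,0,0,-4,-12,11,0]
    - [0,0,0,-5,-16,11,0]
    - [0,0,0,-6,-20,11,0]
    - [0,0,0,-6,-23,11,0]

```text
t: 8.58
ee_pos: [441.3, -250.4, 156.4]
orientation: [0.558, 3.089, 0.0]
ft_force: [0.2, -0.6, 0.0]
grip_width: 0.7
```

```bash
python3 -c "from h import *; rep('t4.png',650);rep2(650,172)"
```

```text
c [532.9 -53.4] size [379.  62.] yaw -30.9 A [630. 109.] B [ 436. -216.] box [[409.0, -200.0], [462.0, -232.0], [657.0, 93.0], [603.0, 125.0]] [ 441. -257.  157.] t 8.6333
side ((562.54736328125, 0.18843841552734375), (259.90447998046875, 60.287689208984375), 59.474430084228516)
```

View pics/t4.png

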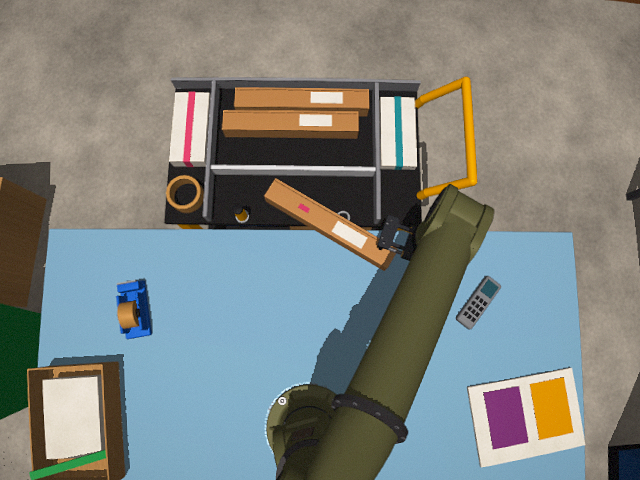

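Top view: yaw is −31°, the A end is inside the bay (275,185) and B is at (385,262). The angle is too steep, so I'll first nudge the B end in, then push the A end back from its far face.

Request:
play_rows:
  plan:
    - [0,0,0,-2,3.5,0,0]
    - [0,0,0,-4.4,7,0,0]
    - [0,0,-5,-4.4,7,-3,0]
    - [0,0,-5,-4.4,7,-7,0]
    - [0,0,-5,-4.4,7,-10,0]
    - [0,0,-5,-4.4,7,-11.2,0]
    - [0,0,-5,-4.4,7,-11.2,0]
    - [0,0,-5,-3.8,6.6,-11.2,0]
    - [0,0,-5,-3.1,6.2,-11.2,0]
    - [0,0,-5,-2.4,5.8,-11.2,0]
    - [0,0,-5,-1.8,5.4,-11.2,0]
    - [0,0,-5,-1.4,5.2,-11.2,0]

```text
t: 9.68
ee_pos: [430.8, -195.9, 44.5]
orientation: [0.689, 3.063, -0.001]
ft_force: [-1.5, 0.4, 0.0]
grip_width: 0.3
```

Request:
play_rows:
  plan:
    - [0,0,0,0,0,0,0]
    - [0,0,0,-1.5,1,0,0]
    - [0,0,0,-2,1,4,0]
    - [0,0,0,-2,1,8,0]
    - [0,0,0,-1,-2,11,0]
    - [0,0,0,1,-6,11,0]
    - [0,0,0,2,-8,11,0]

```text
t: 10.27
ee_pos: [452.4, -277.8, 157.5]
orientation: [0.685, 3.056, -0.0]
ft_force: [-0.6, -0.1, 0.0]
grip_width: 0.8
```

```bash
python3 -c "from h import *; rep('t5.png',650);rep2(672,172)"
```

```text
c [540.5 -56.9] size [377.  65.] yaw -24.2 A [618. 115.] B [ 463. -229.] box [[433.0, -216.0], [493.0, -242.0], [648.0, 102.0], [588.0, 128.0]] [ 453. -282.  156.] t 10.3167
side ((598.6907958984375, 44.89670181274414), (150.984375, 48.040775299072266), 72.03385925292969)
```

Request:
play_rows:
  plan:
    - [0,0,0,2,3.4,0,0]
    - [0,0,0,4,6.8,0,0]
    - [0,0,0,6,10.2,0,0]
    - [0,0,0,8,13.6,0,0]
    - [0,0,0,10,17,0,0]
    - [0,0,0,12,20.4,0,0]
    - [0,0,0,14.5,23.6,0,0]
    - [0,0,0,17,27,0,0]
    - [0,0,0,18.9,30.5,0,0]
    - [0,0,0,18.9,30.5,0,0]
    - [0,0,0,18.9,30.5,-3,0]
    - [0,0,0,18.9,30.5,-6,0]

```text
t: 11.37
ee_pos: [639.3, 32.0, 94.4]
orientation: [0.684, 3.063, 0.003]
ft_force: [-0.1, -1.1, 0.1]
grip_width: 0.2
```

Request:
play_rows:
  plan:
    - [0,0,0,0,0,-3,0]
    - [0,0,0,0,0,-5,0]
    - [0,0,0,0,0,-5,0]
    - [0,0,0,-0.7,0.3,-5,0]
    - [0,0,0,-1.4,0.6,-5,0]
    - [0,0,0,-2.1,0.9,-5,0]
    - [0,0,0,-2.6,1.2,-5,0]
    - [0,0,0,-2.9,1.3,-5,0]
    - [0,0,0,-2.9,1.3,-5,0]

```text
t: 12.12
ee_pos: [608.8, 44.3, 44.6]
orientation: [0.687, 3.065, 0.003]
ft_force: [0.2, -0.2, -1.1]
grip_width: 0.5
```

Request:
play_rows:
  plan:
    - [0,0,0,1.2,-0.5,0,0]
    - [0,0,0,1.2,-0.5,4,0]
    - [0,0,0,1.2,-0.5,8,0]
    - [0,0,0,0,-4,11,0]
    - [0,0,0,-2,-8,11,0]
    - [0,0,0,-4,-12,11,0]
    - [0,0,0,-6,-16,11,0]
    - [0,0,0,-8,-20,11,0]
    - [0,0,0,-10,-24,11,0]
    - [0,0,0,-12,-28,11,0]
    - [0,0,0,-13,-32,11,0]

```text
t: 13.03
ee_pos: [484.1, -257.0, 154.0]
orientation: [-0.689, -3.065, -0.003]
ft_force: [0.9, 0.2, -0.1]
grip_width: 0.5
```

```bash
python3 -c "from h import *; rep('t6.png',650);rep2(672,172)"
```

```text
c [542.  -26.3] size [438.  83.] yaw -12.5 A [589. 187.] B [ 495. -240.] box [[454.0, -231.0], [535.0, -249.0], [630.0, 179.0], [549.0, 196.0]] [ 480. -268.  155.] t 13.0833Traceback (most recent call last):
  File "<string>", line 1, in <module>
    from h import *; rep('t6.png',650);rep2(672,172)
                                       ~~~~^^^^^^^^^
  File "h.py", line 37, in rep2
    n,l,st,_=cv2.connectedComponentsWithStats(m); i=1+np.argmax(st[1:,4])
                                                      ~~~~~~~~~^^^^^^^^^^
    return _wrapfunc(a, 'argmax', axis=axis, out=out, **kwds)
    return bound(*args, **kwds)
ValueError: attempt to get argmax of an empty sequence
```

```bash
sed -i "s/    br=(hsv/    m\&=np.hypot(c[:,:,0]-558,c[:,:,1]-187)>24\n    br=(hsv/; s/np.ones((9,25))/np.ones((7,7))/" h.py; python3 -c "from h import *; rep('t6b.png',672)"
```

```text
c [535.5 -54.9] size [378.  62.] yaw -15.9 A [587. 127.] B [ 484. -237.] box [[454.0, -228.0], [514.0, -245.0], [617.0, 118.0], [557.0, 135.0]] [ 484. -260.  154.] t 13.1833
```

View pics/t6b.png

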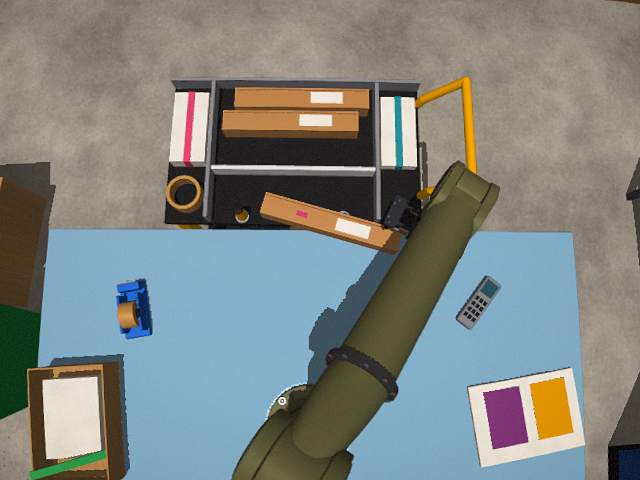

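Top view: the A end (265,205) is right of the stake (242,213) and inside the bay, with the carton at yaw −16°. I'll give a small push near the middle, then slide it along its axis from end B.

Request:
play_rows:
  plan:
    - [0,0,5,0,4,0,0]
    - [0,0,9,0,8,0,0]
    - [0,0,9,0,12,0,0]
    - [0,0,9,0,16,0,0]
    - [0,0,9,0,20,0,0]
    - [0,0,9,0.5,24,0,0]
    - [0,0,9,1.4,27.5,0,0]
    - [0,0,9,1.4,27.5,0,0]
    - [0,0,9,1.4,27.5,-4,0]
    - [0,0,9,1.4,27.5,-8,0]
    - [0,0,9,1.4,27.5,-11,0]
    - [0,0,9,1.4,27.5,-11,0]

```text
t: 14.18
ee_pos: [494.9, 20.1, 38.2]
orientation: [-0.441, -3.1, 0.007]
ft_force: [-1.6, 0.8, -0.9]
grip_width: 0.2
```

Request:
play_rows:
  plan:
    - [0,0,0,0.6,-0.2,0,0]
    - [0,0,0,1.2,-0.4,0,0]
    - [0,0,0,1.8,-0.6,0,0]
    - [0,0,0,2.3,-0.7,0,0]
    - [0,0,0,2.3,-0.7,0,0]
    - [0,0,0,1,0,0,0]
    - [0,0,0,0.5,0,4,0]
    - [0,0,0,0,-2,8,0]
    - [0,0,0,0,-6,11,0]
    - [0,0,0,0,-10,11,0]
    - [0,0,0,0,-14,11,0]
    - [0,0,0,0,-18,11,0]

```text
t: 15.18
ee_pos: [501.4, -158.4, 156.1]
orientation: [0.444, 3.104, 0.002]
ft_force: [0.5, 0.8, -0.5]
grip_width: 0.4
```

Request:
play_rows:
  plan:
    - [0,0,0,0,-4,0,0]
    - [0,0,0,0,-8,0,0]
    - [0,0,0,0,-10,0,0]

```text
t: 15.43
ee_pos: [499.3, -262.9, 155.3]
orientation: [0.454, 3.105, -0.006]
ft_force: [-0.1, -0.2, 1.0]
grip_width: 0.1
```

```bash
python3 -c "from h import *; rep('t7.png',672)"
```

```text
c [544.5 -58.2] size [377.  62.] yaw -19.3 A [607. 120.] B [ 482. -236.] box [[453.0, -226.0], [512.0, -246.0], [636.0, 109.0], [577.0, 130.0]] [ 499. -266.  155.] t 15.4833
```

Request:
play_rows:
  plan:
    - [0,0,0,-1.9,-0.5,0,0]
    - [0,0,0,-1.9,-0.5,-4,0]
    - [0,0,0,-1.9,-0.5,-7,0]
    - [0,0,0,-1.9,-0.5,-10,0]
    - [0,0,0,-1.9,-0.5,-11,0]
    - [0,0,0,-1.9,-0.5,-11,0]

```text
t: 15.98
ee_pos: [479.6, -260.6, 41.8]
orientation: [-0.446, -3.106, -0.001]
ft_force: [-0.3, -0.3, 1.0]
grip_width: 0.6
```

Request:
play_rows:
  plan:
    - [0,0,0,0.2,0.6,0.3,0]
    - [0,0,0,0.4,1.2,0.3,0]
    - [0,0,0,0.6,2.0,0.3,0]
    - [0,0,0,0.9,2.8,0.3,0]
    - [0,0,0,1.2,3.6,0.3,0]
    - [0,0,0,1.5,4.4,0.3,0]
    - [0,0,0,1.8,5.2,0.3,0]
    - [0,0,0,2.1,6.0,0.3,0]
    - [0,0,0,2.3,6.7,0.3,0]
    - [0,0,0,2.5,7.2,0.3,0]
    - [0,0,0,2.5,7.2,0.3,0]

```text
t: 16.9
ee_pos: [507.9, -189.1, 48.3]
orientation: [0.444, 3.107, -0.001]
ft_force: [-0.8, -2.5, 3.3]
grip_width: 0.5
```

```bash
python3 -c "from h import *; rep('t8.png',672); print(manip.sense()['ft_force'])"
```

```text
c [565.6  19.6] size [345.  62.] yaw -18.0 A [619. 184.] B [ 512. -145.] box [[483.0, -135.0], [542.0, -154.0], [649.0, 174.0], [589.0, 193.0]] [ 508. -189.   48.] t 16.95
[-0.58208177 -3.01257017  2.95012341]
```

View pics/t8.png

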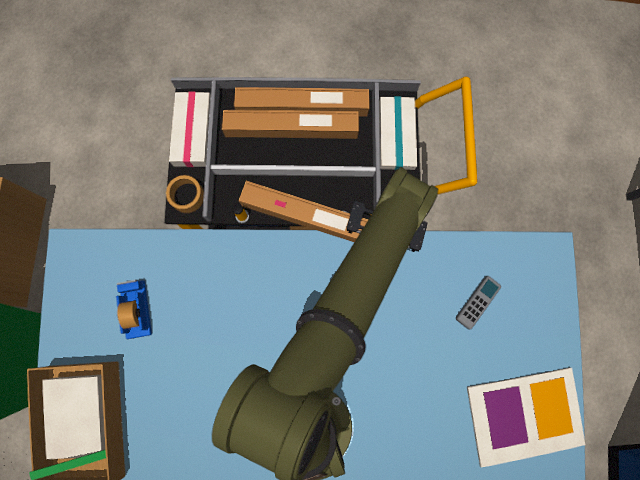

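The A end is now behind the stake line (245,190). The carton is at −18°, and there's clearance both to the rail and to the stake, so I'll keep pushing along the axis.

Request:
play_rows:
  plan:
    - [0,0,0,0.2,0.7,0,0]
    - [0,0,0,0.4,1.4,0,0]
    - [0,0,0,0.7,2.2,0,0]
    - [0,0,0,1.0,3.0,0,0]
    - [0,0,0,1.2,3.8,0,0]
    - [0,0,0,1.5,4.6,0,0]
    - [0,0,0,1.7,5.3,0,0]
    - [0,0,0,1.9,6.0,0,0]
    - [0,0,0,2.1,6.5,0,0]
    - [0,0,0,2.1,6.5,0,0]

```text
t: 17.78
ee_pos: [528.0, -123.9, 47.6]
orientation: [0.444, 3.108, -0.001]
ft_force: [-0.3, -2.4, 3.2]
grip_width: 0.6
```

Request:
play_rows:
  plan:
    - [0,0,0,-0.7,-2,0,0]
    - [0,0,0,-0.7,-2,4,0]
    - [0,0,0,-0.7,-2,8,0]
    - [0,0,0,-2,-4,11,0]
    - [0,0,0,-4,-6,11,0]
    - [0,0,0,-4,-6,11,0]

```text
t: 18.28
ee_pos: [485.1, -188.0, 158.8]
orientation: [0.454, 3.106, 0.001]
ft_force: [-0.4, -0.9, -0.5]
grip_width: -0.5
```

```bash
python3 -c "from h import *; rep('t9.png',672); print(manip.sense()['ft_force'])"
```

```text
c [577.   69.5] size [381.  62.] yaw -16.8 A [632. 252.] B [ 522. -113.] box [[492.0, -104.0], [552.0, -122.0], [662.0, 243.0], [602.0, 261.0]] [ 486. -185.  158.] t 18.3333
[ 0.60657741 -0.09857524 -0.27312733]
```

Request:
play_rows:
  plan:
    - [0,0,0,0,4,0,0]
    - [0,0,0,0,8,0,0]
    - [0,0,0,0,12,0,0]
    - [0,0,0,0,15,0,0]
    - [0,0,0,0.5,17.3,0,0]
    - [0,0,0,0.5,17.3,-3,0]
    - [0,0,0,0.5,17.3,-6,0]
    - [0,0,0,0.5,17.3,-9,0]
    - [0,0,0,0.5,17.3,-11.2,0]
    - [0,0,0,0.5,17.3,-11.2,0]

```text
t: 19.17
ee_pos: [487.7, -9.7, 39.9]
orientation: [-0.442, -3.101, 0.004]
ft_force: [-0.6, 0.4, 0.7]
grip_width: 0.7
```

Request:
play_rows:
  plan:
    - [0,0,0,0.8,0,0.2,0]
    - [0,0,0,1.6,0,0.2,0]
    - [0,0,2,2.4,0,0.2,0]
    - [0,0,4,3.2,0,0.2,0]
    - [0,0,6,4.0,0,0.2,0]
    - [0,0,8,4.8,0,0.2,0]
    - [0,0,10,5.6,0,0.2,0]
    - [0,0,12,6.4,0,0.2,0]
    - [0,0,14,7.2,0,0.2,0]
    - [0,0,16,8.0,0,0.2,0]
    - [0,0,16,8.0,0,0.2,0]

```text
t: 20.08
ee_pos: [575.5, -10.9, 48.7]
orientation: [0.007, 3.137, 0.001]
ft_force: [0.3, -0.7, -0.2]
grip_width: 0.8
```

Request:
play_rows:
  plan:
    - [0,0,0,-1.5,0,0,0]
    - [0,0,0,-2,0,4,0]
    - [0,0,0,-3,0,8,0]
    - [0,0,0,-4,-4,11,0]
    - [0,0,0,-4,-8,11,0]
    - [0,0,0,-4,-12,11,0]
    - [0,0,0,-4,-16,11,0]
    - [0,0,0,-4,-16,11,0]

```text
t: 20.75
ee_pos: [531.6, -181.4, 159.6]
orientation: [0.028, 3.136, -0.008]
ft_force: [0.5, -0.7, -0.6]
grip_width: 0.4
```

```bash
python3 -c "from h import *; rep('t10.png',678); rep2(672,260)"
```

```text
c [622.4  76.3] size [381.  63.] yaw -4.3 A [637. 266.] B [ 608. -113.] box [[576.0, -111.0], [640.0, -116.0], [668.0, 264.0], [605.0, 268.0]] [ 532. -178.  159.] t 20.8
side ((636.8076171875, -31.227123260498047), (71.16102600097656, 14.805824279785156), 84.72254180908203)
```

Request:
play_rows:
  plan:
    - [0,0,0,1,4,0,0]
    - [0,0,0,2,8,0,0]
    - [0,0,0,2.5,12,0,0]
    - [0,0,0,2.8,15,0,0]
    - [0,0,0,2.8,16.8,0,0]
    - [0,0,0,2.8,16.8,-3,0]
    - [0,0,0,2.8,16.8,-7,0]
    - [0,0,0,2.8,16.8,-10,0]
    - [0,0,0,2.8,16.8,-11.2,0]
    - [0,0,0,3.6,16.8,-11.2,0]
    - [0,0,0,4.4,16.8,-11.2,0]
    - [0,0,0,4.4,16.8,-11.2,0]

```text
t: 21.85
ee_pos: [579.8, -2.6, 47.0]
orientation: [0.008, 3.136, 0.001]
ft_force: [0.2, 0.6, 0.3]
grip_width: 0.7
```

Request:
play_rows:
  plan:
    - [0,0,0,0.8,0,0,0]
    - [0,0,0,1.4,0,0,0]
    - [0,0,0,1.4,0,0,0]
    - [0,0,0,-0.5,0,0,0]
    - [0,0,0,-1,4,0,0]
    - [0,0,0,-1,8,0,0]
    - [0,0,0,-1,8.3,0,0]
    - [0,0,0,0,8.3,0,0]
    - [0,0,0,0.8,8.3,0,0]
    - [0,0,0,1.4,8.3,0,0]
    - [0,0,0,2,8.3,0,0]
    - [0,0,0,2,8.3,0,0]

```text
t: 22.85
ee_pos: [597.3, 78.1, 44.6]
orientation: [0.013, 3.141, -0.001]
ft_force: [-0.5, -0.5, -0.2]
grip_width: 0.5
```

```bash
python3 -c "from h import *; rep('t11.png',679); print(manip.sense()['ft_force'])"
```

```text
c [633.9 -41.2] size [144.  62.] yaw -1.4 A [636.  31.] B [ 632. -113.] box [[601.0, -112.0], [663.0, -114.0], [667.0, 30.0], [604.0, 31.0]] [597.  78.  45.] t 22.9
[ 0.26646804 -0.54873172  0.35025587]
```

View pics/t11.png

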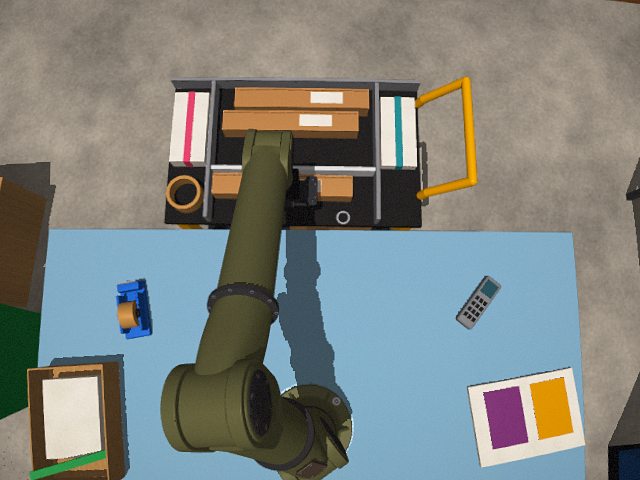

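The carton is inside the bay and nearly parallel, spanning (212..352, ~187). I'll push at the middle until the rail resists.

Request:
play_rows:
  plan:
    - [0,0,0,0.4,0,0,0]
    - [0,0,0,0.8,0,0,0]
    - [0,0,0,1.1,0,0,0]
    - [0,0,0,1.3,0,0,0]
    - [0,0,0,1.3,0,0,0]

```text
t: 23.32
ee_pos: [609.0, 79.0, 44.2]
orientation: [-0.01, -3.141, 0.001]
ft_force: [-2.1, -1.2, 1.8]
grip_width: 0.3
```

Request:
play_rows:
  plan:
    - [0,0,0,0.2,0,0,0]
    - [0,0,0,0.4,0,0,0]
    - [0,0,0,0.4,0,0,0]

```text
t: 23.57
ee_pos: [610.3, 78.9, 44.2]
orientation: [-0.01, -3.135, 0.001]
ft_force: [-11.0, -1.6, 7.9]
grip_width: 0.1
```

Request:
play_rows:
  plan:
    - [0,0,0,-2,0,0,0]
    - [0,0,0,-2,-4,0,0]
    - [0,0,0,-2,-8,0,0]
    - [0,0,0,-2,-12,0,0]
    - [0,0,0,-2,-13.5,0,0]
    - [0,0,0,-1,-13.5,0,0]
    - [0,0,0,-0.4,-13.5,0,0]
    - [0,0,0,0,-13.5,0,0]
    - [0,0,0,0.2,-13.5,0,0]
    - [0,0,0,0.2,-13.5,0,0]

```text
t: 24.4
ee_pos: [609.2, -57.4, 43.9]
orientation: [-0.01, -3.128, 0.002]
ft_force: [-19.1, -3.7, 13.4]
grip_width: 0.5
```

Request:
play_rows:
  plan:
    - [0,0,0,-2,0,0,0]
    - [0,0,0,-4,-1,4,0]
    - [0,0,0,-7,-2,8,0]
    - [0,0,0,-10,-6,12,0]
    - [0,0,0,-12,-10,12,0]
    - [0,0,0,-12,-14,12,0]
    - [0,0,0,-12,-18,12,0]
    - [0,0,0,-12,-18,12,0]

```text
t: 25.07
ee_pos: [495.5, -239.3, 166.6]
orientation: [0.012, 3.136, -0.003]
ft_force: [0.7, 0.2, 0.5]
grip_width: 0.8
```

```bash
python3 - <<'E'
from h import *
s=snap('top'); 
CX=None
import h; h.CX=679; rep('t12.png',679)
im=s['image']; cv2.imwrite('pics/c12.png',cv2.resize(im[140:260,160:430],None,fx=2.9,fy=2.9,interpolation=cv2.INTER_CUBIC)[:,:,::-1])
c=cloud(s)
for y in (250,200,150,100,50,0,-50,-90):
    m=(abs(c[:,:,1]-y)<8)&(c[:,:,2]>46)&(c[:,:,2]<64)&(c[:,:,0]>590)&(c[:,:,0]<690); p=c[m]
    print(y,np.percentile(p[:,0],[3,97]).round(1) if len(p) else None)
E
```

```text
c [648.1  76.8] size [379.  62.] yaw -0.5 A [650. 267.] B [ 646. -113.] box [[615.0, -113.0], [677.0, -113.0], [681.0, 266.0], [619.0, 267.0]] [ 495. -241.  166.] t 25.1667
250 [624.  687.2]
200 [624.  687.3]
150 [623.5 686.3]
100 [622.3 687.2]
50 [622.  687.7]
0 [621.8 687.1]
-50 [620.9 687.1]
-90 [620.7 685.9]
```

View pics/c12.png

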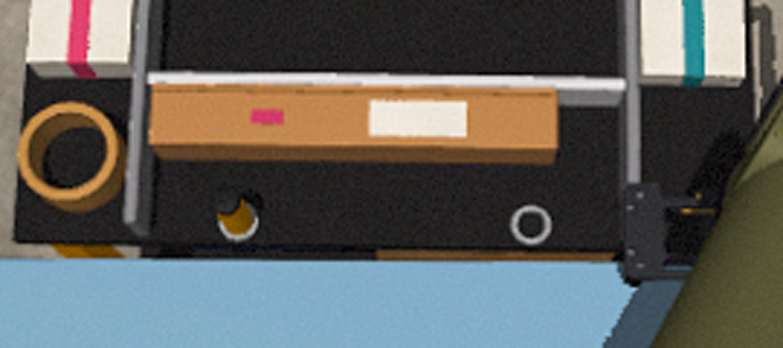

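The close-up shows the carton flush against the rail (upper edge ~row 85), behind the stake (238,210). Its left end sits just inside the partition, and the roll is undisturbed. The gripper is clear, about 150 mm up, so I'll hand in.

```bash
python3 -c "
from h import *
print(manip.sense()['ft_force'],ticket.hand_in())"
```

```text
the job is handed in; nothing more can be done
[ 0.99550772 -0.50933866  0.53215437] None
```

I slid the carton onto the trolley deck with the closed fingers only. Its left end went in behind the stake at about −17°, then I swung the right end in and pressed the carton against the rail. The job was handed in at about 25 s.

**Carton position:** the last check gave the carton's yaw as −0.5°, against about −0.45° for the rail. Its far edge follows the rail within about 2 mm along its whole length. The left end is about 7 mm short of the left partition.

**Forces:** the highest wrist force I read was about 24 N, during the final seating push. At hand-in the arm was clear of everything.

**Other items:** the tape dispenser, handset and tape roll look unmoved in the pictures; I did not measure them again at the end.

**Not clean:**
- The first push left the carton's far-left corner touching or nearly touching the stake, so I slid it back before going on.
- The next push left it too steep at −31°. I corrected that with nudges at both ends, one of them on the carton's far side.
- The side camera's fits became unreliable once the carton was in the bay, so the final checks rest on the top camera only.

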